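Clamp a rigging plate in the inspection cradle

TASK

Take the larger rigging plate out of the wooden rack and stand it on its long edge in the slot of the metal inspection cradle. Then loosen the black clamp knob, slide the stop up until the plate is held without play between stop and end wall, and turn the knob clockwise until it is really tight so that the stop is locked. Leave the smaller plate and the other gear where they are.

Things in the scene. Friction and masses are not known exactly. Their poses are not given: they have to be found in the camera images.
- plate: The larger rigging plate: flat aluminium with five holes, 120 long x 10 thick x 75 high as it stands, 0.15 to 0.3 kg, standing on its long edge in one of the two rack slots. Origin: centre of its lower edge; x along its length, y through its thickness, z up. Its top edge, 75 above the origin, is free to be pinched across the thickness; the middle of the upper 40 mm is solid.
- small_plate: The smaller plate, 80 x 10 x 60 high, standing in the other rack slot; to be left alone. Origin and axes as for the larger plate.
- rack: Wooden rack 130 x 130, two slots along its x at y = +40 and -40 mm, each 14 wide, slot floor 12 above the table, slot walls up to 38. Origin: centre of its underside.
- cradle: Metal cradle fixed to the table, 320 x 110, base 15 thick. Origin: centre of its underside; x runs along it from the end wall at its -x end (face at x = -145, 60 wide, top 75 above the table) to the clamp rail at its +x end; z up.
- slot_home (a point): Centre of the slot floor where the origin of a plate that is fully home lies (cradle x = -85, y = 0, 15 above the table; axes as the cradle's; its end is then at x = -145 and -25). The slot lies along cradle x from -140 to -35: 14 wide, walls up to 43 above the table with flared lips to 54, mouth about 28 wide.
- stop (a joint): Position of the sliding stop along cradle +x, in m: 0 when its face touches a plate that is fully home; starts 0.020 to 0.055. The stop is a grey block 60 x 74, top 56 above the table, with a nose towards the plate. Free, it slides with about 3 N and stays where left; clamped, it holds 25 N or more. It can be slid by holding the knob.
- stop_face (a point): Centre of the stop's flat pushing face (34 wide, 22 to 62 above the table), looking to the cradle's -x; the knob's axis is 75 mm behind it in +x.
- knob_grip (a point): On the vertical axis of the black clamp knob on the stop, 93 above the table, where to grip. The knob is an upright bar 44 long x 14 thick (70 to 106 above the table) on a round hub of 32 diameter (56 to 70). The point's x axis runs along the bar; grip across its thickness (y). Fingers 70 mm or more apart swing round the bar without lifting.
- knob (a joint): Knob angle in rad, growing clockwise from above (range 0 to 3.9); clockwise tightens. Starts clamped at 2.40 to 2.55. The bite lies between 1.6 and 2.1, varying; below 1.4 the stop is surely free. It turns against 0.15 N m, slowly more after the bite, and comes up hard about 1 rad after it (2.6 to 3.1), where torque rises steeply: 0.3 to 0.6 N m more is tight. Stays where left.
- shoe: Hidden clamp shoe inside the stop, pressed down on the rail by the knob (1.5 mm per rad); pressing force grows to about 60 N where the knob comes up hard.
- rail: Steel rail under the stop, 165 x 28, on which the shoe bites; its height varies by some tenths of a mm.
- carabiner: Gold locking carabiner about 122 x 80, lying on the table; bystander.
- swivel: Grey swivel about 128 long, lying on the table; bystander.
- ascender: Black ascender with toothed cam, about 190 long, lying on the table; bystander.
- dish: White porcelain dish, 96 across, 30 high; bystander.

How it is judged (in metres and radians):
On the way, in this order (a step that is already met when the one before it is completed fails the run):
1. the larger plate stands on edge in the cradle's slot, on its floor (z of plate in the frame of cradle between 0.011 and 0.019 m and y of plate in the frame of cradle between -0.006 and 0.006 m and x of plate in the frame of cradle below -0.06 m and angle between plate's own z axis and vertical below 0.2 rad), for 0.2 s.
2. with the clamp freed, the stop has been slid up to the plate and holds it against the end wall (contact force between shoe and rail below 3 N and value of joint stop below 0.0025 m and x of plate in the frame of cradle below -0.0825 m), for 0.05 s.
At the end, for the whole second after the job is handed in: The larger plate stands upright (0.2 rad) on the slot floor, its end within 2.5 mm of the end wall; the stop is within 2.5 mm of the home plate's other end; the shoe presses on the rail with over 35 N (about 0.6 rad past the bite); the plate is at rest (x of plate in the frame of cradle between -0.0875 and -0.0825 m and y of plate in the frame of cradle between -0.006 and 0.006 m and z of plate in the frame of cradle between 0.011 and 0.019 m and angle between plate's own z axis and vertical below 0.2 rad and value of joint stop between -0.0025 and 0.0025 m and contact force between shoe and rail above 35 N and linear speed of plate below 0.02 m/s); the robot touches nothing.
It fails at once if the smaller plate is moved more than 20 mm (distance of small_plate from where it was at the start of the episode above 0.02 m).
It fails at once if other gear is moved more than 30 mm (distance of any of carabiner, swivel, ascender, dish from where it was at the start of the episode above 0.03 m).
It also fails if it takes over 64 s, if anything falls off the work surface, if the arm or the gripper's body presses on something with over 40 N, if the wrist force passes 120 N, or if a joint passes its speed limit or range.

ROBOT

A 6-joint arm with a two-finger parallel gripper is mounted at the origin on the work surface. World frame = base frame: x ahead of the robot, y to its left, z up, the work surface at z = 0. Lengths are in mm, angles in rad, forces in N, time in s.
With the tool pointing down it reaches from about 350 to 975 mm from the base axis. Payload 17.4 kg.
Tool frame: the origin (TCP) lies midway between the tips of the shut fingers; the grasp point (between the pads) lies env.grip_point_offset behind it (env.grip_point_offset is the distance from the TCP to the grasp point, in mm); z points along the fingers, y is the line along which they close (so a half turn about z gives the same grasp; the last joint's range is limited). The gripper opens to 85 mm and grips with 20 to 120 N. Pads are 22 mm wide; open, the fingers measure 114 mm over their backs; the gripper's body (76 mm by 85 mm) begins 54 mm behind the grasp point. The pads swing forward as they close: fully open they stand 13 mm farther back than shut.
Start: joints at [-1.374, 0.116, 1.442, -0, 1.584, -0.038], TCP at [157.028, -656.486, 193.503] pointing down, gripper open.
Joint ranges: [-2.83, 2.83], [-0.83, 2.19], [0.07, 2.5], [-1.14, 4.28], [0.01, 3], [-2.97, 2.97]. Speed limits (rad/s): [1.89, 1.89, 2.22, 3.14, 3.14, 3.14].

INTERFACE

Orientations are given as a rotation vector (axis times angle).
In Python, from station import env gives the robot as it stands.
- The arm moves only by the tool servo_tool, never from a script. Its argument "moves" is a list of rows, each a list of 2 entries, a list of its own where there are three numbers: the shift along the world's x, y, z in m, then the turn about the world's z in rad. A call has 1 to 5 rows; each row shifts and turns the commanded pose from where the row before left it; what a row does not reach is not made up. A row lasts 1/12 s, in which the tool goes at most 41.7 mm and 7.16 degrees, less where a joint would pass 70% of its speed; a pose out of reach is approached as far as the arm can. A call is refused whole if a number of a shift passes 0.0417 or a number of a turn 0.125, either way. A call with a gripper value outside its range is refused whole. "fingers" is the opening, from 0 (shut) to 1 (fully open), set as the call begins (left out, the last holds). The fingers move at their own pace and stop on an object; "grip_force" is the grip in N (left out, the last holds). Time passes only in rows, so rows that do not move let the fingers close. It gives the time, the measured TCP pose, the force, the opening and the grip force at its end, in the units of the state.
- env.state(): the state, without advancing time (a new reading comes with each control period).
- env.read_camera(name): name is "scene" or "top" or "wrist"; returns (picture, depth): 384x512x3 uint8, red, green, blue; 384x512 float32, mm along the optical axis (not along the pixel's ray), 0 where there is no reading.
- env.camera_info(name): a dict with "camera_matrix" (3x3 intrinsics, pixels), "rvec" (rotation vector, rad) and "tvec" (3), from world to camera coordinates, as OpenCV has them. Camera axes: x right, y down, z forward; pixel columns grow to the right and rows downward; lengths in mm; the calibration is good to about 2 mm. A picture is of the moment at which its call begins: read the wrist's pose just before it. camera_info takes no time and is no camera call; for the wrist camera it gives the pose at the moment of the call.
- env.sign_off(): hands the job in; it is judged then, once.
The state is a dict: "time": time; "qpos": joint angles; "dq": joint speeds; "joint_efforts": joint torques, N m; "position": TCP position; "tool_rot": TCP orientation; "wrist_force": force on the tool from outside, world axes, zero at the start; "wrist_torque": the same for the moment, N m; "gripper_width": finger opening in mm; "grasp_force": force on a finger pad.
Only numpy, scipy, OpenCV 4.12 (cv2) and the standard library are available. Lean on these libraries where they do the work, as an engineer would, in place of code of your own. Each camera call takes 0.05 s, during which the arm holds its last target. There are 200 camera calls.

## Working session

There is one attempt and no reset: what is moved stays moved. The work goes in short steps, Python scripts to look and compute and a tool call to move; the robot and the scene stay as the last step left them, time stands still between calls to the robot, and variables do not carry over. Pictures are saved under pics/ and viewed, at most 10 in all, crops included, and the job is handed in when it is done.

Besides the shell and the picture viewer there is one more tool, called by a JSON object that holds its "api" and its "payload". servo_tool: Moves the arm, as the interface text tells. Its arguments: {"type":"object","properties":{"moves":{"type":"array"},"fingers":{"type":"number"},"grip_force":{"type":"number"}},"required":["moves"]}

```bash
ls; mkdir -p pics
cat > h.py <<'E'
from station import env
import numpy as np, cv2
def cap(n):
    ci=env.camera_info(n); im,d=env.read_camera(n)
    np.savez(f'{n}.npz',im=im,d=d,K=ci['camera_matrix'],r=ci['rvec'],t=ci['tvec'])
    return im,d
def load(n):
    z=np.load(f'{n}.npz'); R=cv2.Rodrigues(z['r'].astype(float))[0]
    return z['im'],z['d'],np.array(z['K'],float),R,z['t'].astype(float).ravel()
def cloud(n):
    im,d,K,R,t=load(n)
    v,u=np.mgrid[:d.shape[0],:d.shape[1]]
    P=np.stack([(u-K[0,2])/K[0,0]*d,(v-K[1,2])/K[1,1]*d,d],-1)
    return (P-t)@R
def ray(n,u,v,z):
    im,d,K,R,t=load(n); c=-R.T@t; r=R.T@np.linalg.solve(K,[u,v,1.]); return c+r*(z-c[2])/r[2]
E
python3 - <<'E'
from h import *
a,_=cap('scene');b,_=cap('top')
cv2.imwrite('pics/a.png',a[...,::-1]);cv2.imwrite('pics/b.png',b[...,::-1])
print(env.state(),env.grip_point_offset)
for n in('scene','top'):
    im,d,K,R,t=load(n);print(n,K[0,0],-R.T@t,R[2])
E
```

```text
pics
{'time': 0.1, 'qpos': array([-1.37379481e+00,  1.16472313e-01,  1.44220154e+00, -1.66538907e-05,
        1.58400881e+00, -3.77873375e-02]), 'dq': array([-5.73784510e-05, -5.49170421e-04, -2.11888528e-04, -3.35487590e-05,
       -1.89995883e-04, -1.05226017e-03]), 'joint_efforts': array([ 3.64550633e-04, -7.33666635e+01, -6.33787680e+01, -7.85282350e-05,
        5.24317860e-03, -2.21523194e-06]), 'position': array([ 156.98306693, -656.27299671,  192.810989  ]), 'tool_rot': array([-3.11889192e+00, -3.67831502e-01,  1.62176853e-04]), 'wrist_force': array([-0.84717084, -0.41561709, -0.06153025]), 'wrist_torque': array([ 0.00633668, -0.04176955, -0.0073518 ]), 'grasp_force': 0.0, 'gripper_width': 85.13696376163219} 18.700000000000003
scene 429.239404541145 [920.93197311 586.78784344 770.65836588] [-0.34552111 -0.6172684  -0.70682026]
top 466.4822580352422 [ 473.55708627   -2.83393758 1148.07939999] [ 0.08100996 -0.02535762 -0.99639068]
```

```bash
sleep 1
```

```text
(no output)
```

View pics/a.png

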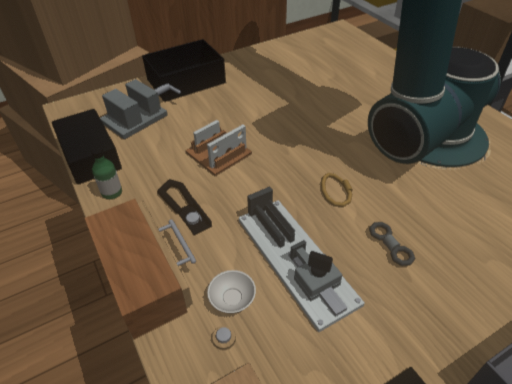

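View pics/b.png

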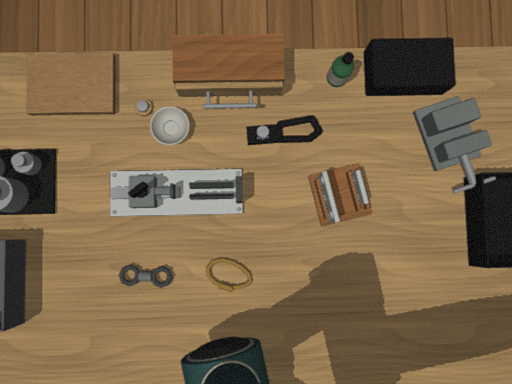

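The top view shows the larger plate in the left rack slot (≈328,196) and the smaller at (361,188). The cradle runs along image x, with its end wall at ≈(239,190) and the knob at ≈(140,189). Next I'll measure from both depth views.

```bash
cat > m.py <<'E'
from h import *
def rect(P):
    (c,s,a)=cv2.minAreaRect(P[:,:2].astype(np.float32)); 
    return np.round(c,1),np.round(s,1),round(a,1),len(P),np.round(np.percentile(P[:,2],[5,50,95]),1)
E
python3 - <<'E'
from m import *
for n in('top','scene'):
    C=cloud(n).reshape(-1,3); im=load(n)[0].reshape(-1,3).astype(int)
    o=ray('top',340,194,40); k=ray('top',176,192,15)
    print(n,o,k)
    near=lambda c,r,z0,z1:(np.hypot(C[:,0]-c[0],C[:,1]-c[1])<r)&(C[:,2]>z0)&(C[:,2]<z1)
    m=near(o,110,81,93); print('plate top',rect(C[m]))
    m=near(o,110,66,77); print('z66-77',rect(C[m]))
    hsv=cv2.cvtColor(load(n)[0],cv2.COLOR_RGB2HSV).reshape(-1,3)
    m=near(o,120,20,45)&(hsv[:,1]>90); print('rack',rect(C[m]))
    m=near(k,200,10,20)&(im.min(1)>110)&(hsv[:,1]<50); print('base',rect(C[m]))
    m=near(k,200,98,112); print('knob top',rect(C[m]))
    m=near(k,200,70,80)&(C[:,1]<k[1]); print('wall top',rect(C[m]))
    m=near(k,200,46,60)&(C[:,1]<k[1]); print('lips',rect(C[m]))
    m=near(k,200,50,64)&(C[:,1]>k[1]); print('stop',rect(C[m]))
E
```

```text
top [ 570.43380601 -239.89979062   40.        ] [586.0517139 155.060663   15.       ]
plate top (array([ 562.1, -206.8]), array([119.5,  11.2]), 12.7, 254, array([82.7, 86.3, 89.7]))
z66-77 (array([ 569.6, -246.2]), array([116.1,  91.3]), 12.7, 202, array([67. , 71.3, 75.3]))
rack (array([ 576.8, -243.8]), array([108.3, 110.5]), 12.6, 458, array([22.2, 36.7, 40.4]))
base (array([658.7, 156.3]), array([317.5, 254.3]), 89.9, 3791, array([11.4, 15. , 18.4]))
knob top (array([586.8, 231.8]), array([15.2, 44. ]), 36.0, 134, array([100.6, 105.2, 108.6]))
wall top (array([585.3,   3.9]), array([13.9, 58.2]), 88.8, 172, array([71.6, 74.6, 77.6]))
lips (array([586.5,  69.9]), array([103.5,  36.2]), 88.8, 334, array([46.6, 51.5, 56.3]))
stop (array([587.3, 209.5]), array([105.5,  73.6]), 90.0, 734, array([51.3, 55.7, 61.1]))
scene [ 570.43380601 -239.89979062   40.        ] [586.0517139 155.060663   15.       ]
plate top (array([ 563.3, -209. ]), array([122. ,  13.8]), 12.7, 168, array([82.1, 85.3, 87.7]))
z66-77 (array([ 574. , -247.2]), array([122.1,  94.4]), 13.7, 218, array([66.8, 70.7, 75.8]))
rack (array([ 575. , -245.8]), array([102.1, 115.3]), 12.4, 428, array([21.1, 33.1, 38.2]))
base (array([659.3, 154.2]), array([319.8, 253.1]), 90.0, 3422, array([11.3, 13.9, 17.1]))
knob top (array([588.1, 230. ]), array([15.1, 43.7]), 37.7, 178, array([ 99.6, 104.2, 106.2]))
wall top (array([588.1,   2.3]), array([16.8, 61.1]), 88.9, 146, array([71.3, 73.4, 75.6]))
lips (array([596.3,  78.5]), array([153.7,  60.4]), 84.2, 390, array([46.5, 51.4, 58.1]))
stop (array([589.1, 207.7]), array([ 74.1, 105.2]), 1.1, 820, array([50.8, 54.7, 60.7]))
```

Both views agree. The plate centre is about (563,-208), its long axis at 12.7°, its top at about 86. The cradle axis is about +y at x≈587, with home y≈70. The knob is at (587,231) with the bar at about 127°. I'll move above the plate.

{"api": "servo_tool", "payload": {"moves": [[[0.027,0.03,0],-0.013],[[0.027,0.03,0],0],[[0.027,0.03,0],0],[[0.027,0.03,0],0],[[0.027,0.03,0],0]], "fingers": 0.8, "grip_force": 60}}

```text
time: 0.52
position: [292.8, -504.8, 193.1]
tool_rot: [-3.122, -0.347, 0.0]
wrist_force: [-0.6, 0.0, 1.0]
gripper_width: 68.4
grasp_force: 0.0
```

{"api": "servo_tool", "payload": {"moves": [[[0.027,0.03,0],0],[[0.027,0.03,0],0],[[0.027,0.03,0],0],[[0.027,0.03,0],0],[[0.027,0.03,0],0]]}}

```text
time: 0.93
position: [427.9, -354.7, 193.4]
tool_rot: [3.122, 0.348, 0.0]
wrist_force: [0.8, -0.5, -0.3]
gripper_width: 68.4
grasp_force: 0.0
```

{"api": "servo_tool", "payload": {"moves": [[[0.027,0.03,0],0],[[0.027,0.03,0],0],[[0.027,0.03,0],0],[[0.027,0.03,0],0],[[0.027,0.028,0],0]]}}

```text
time: 1.35
position: [563.0, -206.4, 193.3]
tool_rot: [-3.122, -0.348, 0.0]
wrist_force: [-0.1, -0.2, 0.1]
gripper_width: 68.0
grasp_force: 0.0
```

{"api": "servo_tool", "payload": {"moves": [[[0,0,0],0],[[0,0,0],0],[[0,0,0],0]]}}

```text
time: 1.6
position: [561.8, -208.5, 193.1]
tool_rot: [-3.122, -0.349, 0.001]
wrist_force: [0.5, 0.2, 1.0]
gripper_width: 68.2
grasp_force: 0.0
```

Run:
```python
from m import *
s=env.state(); im,d=cap('wrist'); p=s['position']; print(p, d[d>0].min())
R=cv2.Rodrigues(s['tool_rot'])[0]; print('tool x yaw',np.degrees(np.arctan2(R[1,0],R[0,0])))
C=cloud('wrist').reshape(-1,3); near=(np.hypot(C[:,0]-p[0],C[:,1]-p[1])<100)
m=near&(C[:,2]>79)&(C[:,2]<95)
print(rect(C[m])); cv2.imwrite('pics/w1.png',im[...,::-1])
```

```text
[ 561.81370786 -208.4762438   193.09891735] 58.035217
tool x yaw 12.742521320275564
(array([ 561.7, -208.5]), array([119.1,   9.6]), 13.0, 1034, array([85.6, 86.7, 87.9]))
```

View pics/w1.png

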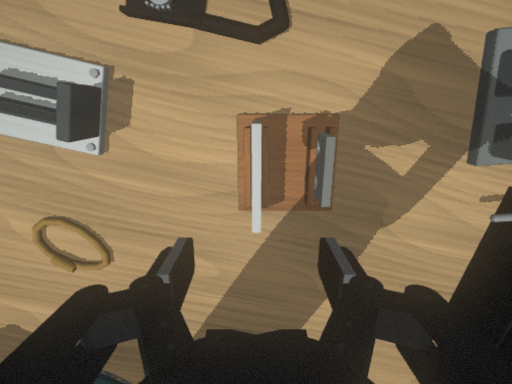

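The wrist view shows the plate edge (≈256,178) parallel to and midway between the fingers, and the measured centre matches the TCP within 0.2 mm. I'll descend and grip.

{"api": "servo_tool", "payload": {"moves": [[[0,0,-0.035],0],[[0,0,-0.035],0],[[0,0,-0.035],0],[[0,0,-0.02],0],[[0,0,-0.01],0]]}}

```text
time: 2.07
position: [559.9, -209.1, 55.2]
tool_rot: [-3.121, -0.345, 0.005]
wrist_force: [0.1, 0.4, -0.7]
gripper_width: 68.3
grasp_force: 0.0
```

{"api": "servo_tool", "payload": {"moves": [[[0,0,0],0],[[0,0,0],0],[[0,0,0],0],[[0,0,0],0],[[0,0,0],0]], "fingers": 0}}

```text
time: 2.48
position: [562.6, -208.8, 60.0]
tool_rot: [3.121, 0.347, 0.003]
wrist_force: [-0.8, 0.9, 1.5]
gripper_width: 7.5
grasp_force: 0.0
```

{"api": "servo_tool", "payload": {"moves": [[[0,0,0],0],[[0,0,0],0],[[0,0,0],0],[[0,0,0],0]]}}

```text
time: 2.82
position: [562.1, -208.5, 58.6]
tool_rot: [3.122, 0.348, 0.0]
wrist_force: [-0.4, -0.1, 0.4]
gripper_width: -0.2
grasp_force: 0.0
```

The fingers shut on nothing. I'll look.

Run:
```python
from m import *
im,d=cap('scene'); s=env.state(); p=s['position']; print(p,s['gripper_width'])
im2,_=cap('wrist')
c=im[90:250,100:330]; c=cv2.resize(c,None,fx=2,fy=2)
w=cv2.resize(im2,(427,320))
cv2.imwrite('pics/s2.png',np.hstack([c[:320,60:],w])[...,::-1][:,:800])
for n in('wrist','scene'):
    C=cloud(n).reshape(-1,3); near=(np.hypot(C[:,0]-570,C[:,1]+240)<120)
    for a,b in((78,95),(64,77)):
        m=near&(C[:,2]>a)&(C[:,2]<b)
        if m.sum()>5: print(n,rect(C[m]))
```

```text
[ 562.04696749 -208.47173131   58.55979168] 0.14373567314251717
wrist (array([ 561.3, -209.1]), array([120.4,   9.8]), 13.1, 1760, array([85.6, 86.7, 87.7]))
wrist (array([ 603.2, -260.9]), array([129.9,  59.3]), 52.9, 2399, array([65.4, 71.5, 72.7]))
scene (array([ 563.7, -207.9]), array([120. ,  13.6]), 13.4, 202, array([79. , 84.9, 87.4]))
scene (array([ 574.1, -246.9]), array([121.6,  95.6]), 14.6, 244, array([65. , 70.2, 75.9]))
```

View pics/s2.png

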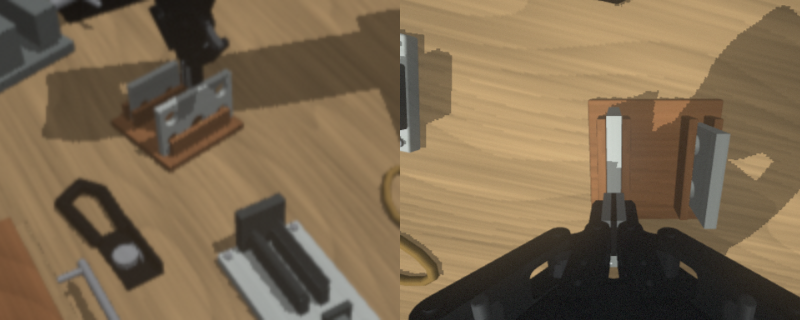

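The fingers seem to straddle the plate, yet the width reads 0. I'll zoom in.

Run:
```python
from m import *
im=load('scene')[0]; im2=load('wrist')[0]
c=cv2.resize(im[100:180,170:270],(400,320),interpolation=cv2.INTER_NEAREST)
w=cv2.resize(im2[210:330,180:330],(400,320),interpolation=cv2.INTER_NEAREST)
cv2.imwrite('pics/z.png',np.hstack([c,w])[...,::-1])
C=cloud('wrist')
for v in (215,225,235,245,255,265,275,290,305,315,325):
    print(v,[tuple(np.round(C[v,u]).astype(int)) for u in range(236,276,5)])
```

```text
215 [(np.int64(543), np.int64(-195), np.int64(12)), (np.int64(555), np.int64(-199), np.int64(38)), (np.int64(555), np.int64(-203), np.int64(38)), (np.int64(576), np.int64(-203), np.int64(86)), (np.int64(576), np.int64(-206), np.int64(86)), (np.int64(577), np.int64(-209), np.int64(86)), (np.int64(558), np.int64(-218), np.int64(37)), (np.int64(559), np.int64(-222), np.int64(36))]
225 [(np.int64(534), np.int64(-197), np.int64(12)), (np.int64(546), np.int64(-200), np.int64(38)), (np.int64(547), np.int64(-204), np.int64(38)), (np.int64(570), np.int64(-204), np.int64(88)), (np.int64(570), np.int64(-207), np.int64(86)), (np.int64(571), np.int64(-210), np.int64(87)), (np.int64(551), np.int64(-220), np.int64(38)), (np.int64(551), np.int64(-224), np.int64(37))]
235 [(np.int64(524), np.int64(-199), np.int64(12)), (np.int64(538), np.int64(-202), np.int64(38)), (np.int64(572), np.int64(-201), np.int64(106)), (np.int64(572), np.int64(-204), np.int64(105)), (np.int64(572), np.int64(-207), np.int64(104)), (np.int64(573), np.int64(-209), np.int64(106)), (np.int64(574), np.int64(-212), np.int64(106)),
[... 2455 characters left out ...]
nt64(-201), np.int64(169)), (np.int64(556), np.int64(-206), np.int64(145)), (np.int64(505), np.int64(-218), np.int64(86)), (np.int64(506), np.int64(-222), np.int64(86)), (np.int64(554), np.int64(-213), np.int64(142)), (np.int64(570), np.int64(-211), np.int64(160)), (np.int64(579), np.int64(-210), np.int64(170))]
325 [(np.int64(578), np.int64(-200), np.int64(175)), (np.int64(572), np.int64(-202), np.int64(169)), (np.int64(553), np.int64(-207), np.int64(148)), (np.int64(418), np.int64(-236), np.int64(-1)), (np.int64(419), np.int64(-241), np.int64(-1)), (np.int64(552), np.int64(-213), np.int64(145)), (np.int64(565), np.int64(-212), np.int64(159)), (np.int64(576), np.int64(-210), np.int64(171))]
```

View pics/z.png

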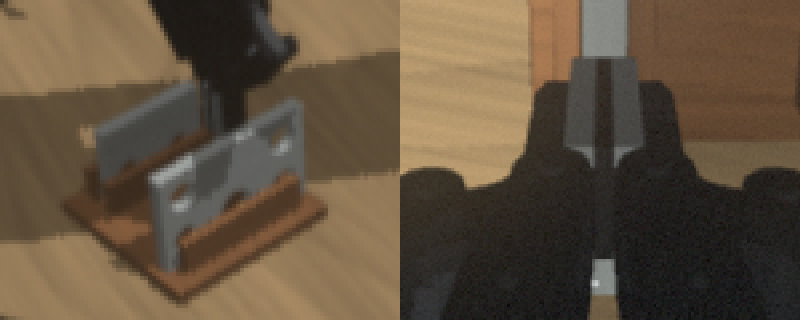

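The fingers have shut above the plate, so the true tips are higher than the reported TCP suggests. I'll measure tip height in both views.

Run:
```python
from m import *
print(env.state()['position'],env.state()['qpos'])
im,d,K,R,t=load('wrist');print('cam',-R.T@t)
C=cloud('wrist')
for v in range(226,242,2): print(v,[tuple(np.round(C[v,u]).astype(int).tolist()) for u in (246,252,256,260)])
C=cloud('scene'); 
m=(np.hypot(C[...,0]-562,C[...,1]+208)<25)&(C[...,2]>60)
for v in np.unique(np.where(m)[0]):
    u=np.where(m[v])[0]; q=u[len(u)//2]; print(v,len(u),np.round(C[v,q]).astype(int),load('scene')[0][v,q])
```

```text
[ 562.02540168 -208.46783072   58.50642175] [-3.97744636e-01  2.18057979e-02  1.76283389e+00  2.31628057e-06
  1.35701420e+00  9.51187001e-01]
cam [ 636.29154254 -192.19125604  238.73168458]
226 [(546, -205, 37), (569, -205, 87), (570, -207, 88), (570, -210, 87)]
228 [(545, -205, 38), (568, -205, 87), (568, -208, 86), (569, -210, 88)]
230 [(543, -205, 37), (566, -206, 86), (567, -208, 87), (567, -210, 87)]
232 [(572, -201, 102), (573, -204, 103), (572, -207, 101), (573, -209, 102)]
234 [(571, -201, 104), (572, -205, 104), (573, -207, 104), (573, -209, 105)]
236 [(572, -201, 107), (573, -204, 107), (573, -206, 108), (573, -209, 106)]
238 [(572, -202, 109), (572, -205, 109), (636, -192, 239), (573, -209, 109)]
240 [(572, -202, 111), (572, -205, 111), (573, -207, 111), (573, -209, 111)]
0 25 [ 569 -194  434] [43 69 68]
1 24 [ 569 -189  433] [43 69 68]
2 10 [ 576 -189  433] [41 65 66]
96 1 [ 582 -221  202] [29 26 22]
97 8 [ 575 -214  201] [29 25 20]
98 12 [ 575 -204  204] [30 26 22]
99 13 [ 573 -207  199] [30 26 22]
100 12 [ 575 -204  198] [30 26 21]
101 11 [ 579 -196  202] [30 26 22]
10
[... 905 characters left out ...]
1 [ 569 -196  119] [33 28 24]
129 11 [ 569 -196  116] [36 32 26]
130 11 [ 569 -198  111] [36 31 26]
131 13 [ 568 -195  110] [34 29 24]
132 14 [ 560 -200  100] [81 81 78]
133 13 [ 554 -213   86] [127 129 126]
134 12 [ 554 -209   85] [139 142 139]
135 12 [ 555 -206   84] [106 107 105]
136 14 [ 559 -205   83] [ 99 100  97]
137 16 [ 561 -206   81] [94 94 92]
138 17 [ 564 -207   78] [75 75 72]
139 16 [ 560 -209   71] [96 97 94]
140 14 [ 562 -205   71] [95 96 93]
141 12 [ 568 -199   75] [85 85 82]
142 9 [ 569 -203   70] [76 76 73]
143 7 [ 573 -202   68] [71 70 67]
144 6 [ 577 -200   68] [72 71 68]
145 4 [ 576 -201   63] [72 71 68]
146 5 [ 579 -202   61] [73 72 70]
147 2 [ 583 -199   62] [74 73 70]
```

In both views the real fingertips are at z≈100.5 while the reported TCP says 58.5, a constant offset of about +42 mm. The x and y agree. I'll open, descend a further 38 mm and grip.

{"api": "servo_tool", "payload": {"moves": [[[0,0,0],0],[[0,0,0],0],[[0,0,0],0],[[0,0,0],0],[[0,0,0],0]], "fingers": 0.7}}

```text
time: 3.33
position: [562.0, -208.5, 58.5]
tool_rot: [-3.122, -0.348, -0.0]
wrist_force: [-0.3, -0.3, 0.4]
gripper_width: 59.6
grasp_force: 0.0
```

{"api": "servo_tool", "payload": {"moves": [[[0,0,-0.012],0],[[0,0,-0.012],0],[[0,0,-0.012],0],[[0,0,-0.002],0],[[0,0,0],0]]}}

```text
time: 3.75
position: [561.2, -208.1, 18.6]
tool_rot: [-3.121, -0.348, 0.004]
wrist_force: [0.7, 0.5, 0.2]
gripper_width: 60.1
grasp_force: 0.0
```

{"api": "servo_tool", "payload": {"moves": [[[0,0,0],0],[[0,0,0],0],[[0,0,0],0],[[0,0,0],0],[[0,0,0],0]], "fingers": 0}}

```text
time: 4.17
position: [562.4, -208.7, 21.2]
tool_rot: [3.122, 0.348, 0.001]
wrist_force: [0.1, -0.7, 3.8]
gripper_width: 9.1
grasp_force: 59.5
```

{"api": "servo_tool", "payload": {"moves": [[[0,0,0],0],[[0,0,0],0],[[0,0,0],0]]}}

```text
time: 4.42
position: [562.4, -208.6, 21.1]
tool_rot: [3.122, 0.348, 0.001]
wrist_force: [-1.1, 0.7, 6.0]
gripper_width: 8.9
grasp_force: 59.6
```

Gripped (9 mm, 60 N). I'll lift, then carry and turn.

{"api": "servo_tool", "payload": {"moves": [[[0,0,0.01],0],[[0,0,0.02],0],[[0,0,0.025],0],[[0,0,0.025],0],[[0,0,0.02],0]]}}

```text
time: 4.83
position: [562.0, -208.5, 122.7]
tool_rot: [3.122, 0.348, 0.001]
wrist_force: [0.3, -0.7, -2.8]
gripper_width: 9.1
grasp_force: 58.5
```

{"api": "servo_tool", "payload": {"moves": [[[0,0,0],0],[[0.002,0.015,0],0.06],[[0.002,0.022,0],0.1],[[0.002,0.022,0],0.11],[[0.002,0.022,0],0.11]]}}

```text
time: 5.25
position: [569.5, -126.6, 119.4]
tool_rot: [-2.997, -0.938, 0.002]
wrist_force: [-0.1, -0.0, -2.5]
gripper_width: 8.9
grasp_force: 58.7
```

{"api": "servo_tool", "payload": {"moves": [[[0.002,0.022,0],0.11],[[0.002,0.022,0],0.11],[[0.002,0.022,0],0.11],[[0.002,0.022,0],0.11],[[0.002,0.022,0],0.11]]}}

```text
time: 5.67
position: [579.5, -16.4, 119.4]
tool_rot: [-2.629, -1.718, 0.002]
wrist_force: [1.0, -0.6, -1.9]
gripper_width: 9.1
grasp_force: 58.7
```

{"api": "servo_tool", "payload": {"moves": [[[0.002,0.022,0],0.11],[[0.002,0.022,0],0.11],[[0.002,0.022,0],0.11],[[0.001,0.022,0],0.089],[[0,0,0],0]]}}

```text
time: 6.08
position: [586.5, 73.6, 119.3]
tool_rot: [-2.211, -2.229, 0.001]
wrist_force: [-0.2, -0.1, -2.8]
gripper_width: 8.8
grasp_force: 58.7
```

{"api": "servo_tool", "payload": {"moves": [[[0,0,0],0],[[0,0,0],0]]}}

```text
time: 6.25
position: [586.7, 70.3, 119.7]
tool_rot: [-2.222, -2.22, 0.002]
wrist_force: [-0.1, 0.1, -1.8]
gripper_width: 9.3
grasp_force: 58.7
```

Run:
```python
from m import *
s=env.state(); im,d=cap('wrist'); cap('top'); p=s['position']; print(p,s['gripper_width'])
R=cv2.Rodrigues(s['tool_rot'])[0]; print('tool x yaw',np.degrees(np.arctan2(R[1,0],R[0,0])))
for n in('wrist','top'):
    C=cloud(n); C=C.reshape(-1,3)
    q=lambda z0,z1,y0,y1:(C[:,2]>z0)&(C[:,2]<z1)&(abs(C[:,0]-587)<60)&(C[:,1]>y0)&(C[:,1]<y1)
    for nm,a in dict(wall=(71,79,-15,15),lips=(48,58,15,125),stop=(50,60,140,280),knob=(99,112,190,280),plate=(178,200,0,150)).items():
        if q(*a).sum()>10: print(n,nm,rect(C[q(*a)]), np.round(np.percentile(C[q(*a)],[2,98],axis=0)[:,:2],1).tolist())
cv2.imwrite('pics/w2.png',im[...,::-1])
```

```text
[586.65755638  70.26318581 119.73441105] 9.324390261741131
tool x yaw 89.94503964894244
wrist lips (array([584.9,  74. ]), array([90.7, 38.3]), 89.9, 1495, array([48.6, 52.3, 54.3])) [[566.1, 32.1], [603.8, 118.2]]
wrist stop (array([584.9, 189.1]), array([68.8, 74.1]), 89.6, 3998, array([51.1, 55.3, 56.8])) [[550.3, 165.1], [619.8, 222.1]]
wrist plate (array([584.9,  81.6]), array([47.4, 91.2]), 22.0, 5464, array([182.5, 185.4, 195.2])) [[570.9, 38.3], [601.7, 128.4]]
top wall (array([579.5,  -0.6]), array([ 4.6, 41.9]), 88.8, 38, array([72. , 74.9, 77.2])) [[560.0, -3.3], [598.6, 1.6]]
top lips (array([572.6,  77.1]), array([84.5,  7.7]), 88.8, 48, array([48.3, 52.8, 57. ])) [[568.0, 35.0], [576.0, 117.4]]
top stop (array([586.4, 209.7]), array([105.1,  71.4]), 89.7, 251, array([51.8, 55.7, 59.3])) [[551.2, 230.9], [621.6, 262.1]]
top knob (array([585. , 234.4]), array([14.6, 36.3]), 38.3, 99, array([102.1, 105.7, 109.2])) [[570.5, 222.4], [597.1, 249.8]]
```

View pics/w2.png

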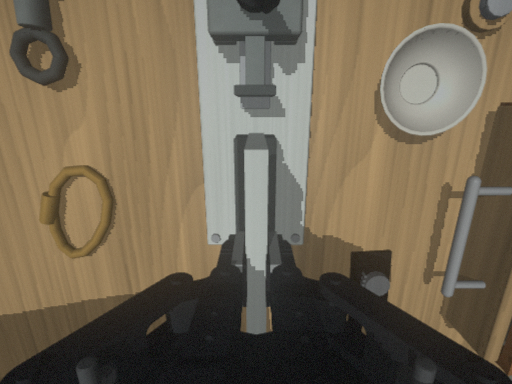

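The wrist view shows the plate (col ≈257) right over the slot (lips 235–277) and parallel to it, with the stop nose ahead at (255,90). I'll refine the relative offset in the same view.

Run:
```python
from m import *
im=load('wrist')[0].astype(int); C=cloud('wrist')
b=im.min(-1)>110
m=b&(C[...,2]>178)&(C[...,2]<195); P=C[m]; print('plate',rect(P),np.percentile(P,[0.5,99.5],axis=0).round(1).tolist())
d=(im.max(-1)<90)&(C[...,2]>40)&(C[...,2]<60)&(C[...,1]>85)&(C[...,1]<125)
P=C[d]; print('lips',np.percentile(P,[1,50,99],axis=0).round(1).tolist())
for side in(-1,1):
    Q=P[(P[:,0]-585)*side>0]; print(side,np.percentile(Q,[2,98],axis=0).round(1).tolist())
a=b&(C[...,2]>10)&(C[...,2]<20)&(C[...,1]>130)&(C[...,1]<160)&(abs(C[...,0]-585)<65)
print('base',np.percentile(C[a],[1,99],axis=0).round(1).tolist())
k=(C[...,2]>56)&(C[...,2]<66)&(C[...,1]>140)&(C[...,1]<200); print('nose',rect(C[k]),np.percentile(C[k],[1,99],axis=0).round(1).tolist())
```

```text
plate (array([585.8,  87.3]), array([16.8, 84.4]), 4.3, 2856, array([184.3, 185.3, 186.3])) [[581.4, 57.0, 183.9], [592.6, 129.2, 194.2]]
lips [[567.4, 85.2, 40.3], [598.3, 101.8, 50.7], [822.8, 119.3, 54.8]]
-1 [[567.4, 85.8, 43.8], [576.3, 119.3, 54.6]]
1 [[596.3, 85.4, 40.4], [822.8, 119.2, 54.3]]
base [[531.2, 130.8, 13.0], [638.6, 159.9, 16.4]]
nose (array([585.2, 158.5]), array([ 7.5, 33.3]), 90.0, 431, array([60.3, 61.7, 62.8])) [[568.6, 154.8, 56.2], [601.7, 162.2, 63.4]]
```

{"api": "servo_tool", "payload": {"moves": [[[-0.001,0.004,-0.01],0],[[0,0,-0.025],0],[[0,0,-0.02],0],[[0,0,-0.01],0],[[0,0,0],0]]}}

```text
time: 6.77
position: [584.5, 74.2, 52.5]
tool_rot: [-2.22, -2.219, 0.005]
wrist_force: [-0.9, -0.3, -3.5]
gripper_width: 9.5
grasp_force: 58.6
```

{"api": "servo_tool", "payload": {"moves": [[[0,0,-0.006],0],[[0,0,-0.006],0],[[0,0,-0.006],0],[[0,0,-0.002],0],[[0,0,0],0]]}}

```text
time: 7.18
position: [585.9, 74.5, 35.1]
tool_rot: [-2.221, -2.221, 0.001]
wrist_force: [0.2, 0.0, -1.5]
gripper_width: 9.2
grasp_force: 58.7
```

{"api": "servo_tool", "payload": {"moves": [[[0,0,-0.004],0],[[0,0,-0.004],0],[[0,0,-0.001],0],[[0,0,0],0],[[0,0,0],0]]}}

```text
time: 7.6
position: [586.0, 74.5, 26.5]
tool_rot: [-2.221, -2.221, 0.0]
wrist_force: [0.4, 0.1, -1.7]
gripper_width: 9.1
grasp_force: 58.7
```

{"api": "servo_tool", "payload": {"moves": [[[0,0,-0.001],0],[[0,0,0],0],[[0,0,0],0]]}}

```text
time: 7.85
position: [586.1, 74.5, 25.6]
tool_rot: [2.221, 2.221, 0.0]
wrist_force: [-0.2, 0.1, -2.6]
gripper_width: 8.8
grasp_force: 58.7
```

{"api": "servo_tool", "payload": {"moves": [[[0,0,-0.001],0],[[0,0,0],0],[[0,0,0],0]]}}

```text
time: 8.1
position: [586.0, 74.5, 24.5]
tool_rot: [-2.221, -2.221, 0.0]
wrist_force: [0.8, -0.3, -2.7]
gripper_width: 9.3
grasp_force: 58.7
```

{"api": "servo_tool", "payload": {"moves": [[[0,0,-0.001],0],[[0,0,0],0],[[0,0,0],0]]}}

```text
time: 8.35
position: [586.4, 74.5, 24.1]
tool_rot: [2.221, 2.221, 0.001]
wrist_force: [-1.7, -0.9, 5.9]
gripper_width: 9.1
grasp_force: 59.9
```

The plate is on the floor (6 N upward). I'll release it and rise.

{"api": "servo_tool", "payload": {"moves": [[[0,0,0],0],[[0,0,0],0],[[0,0,0],0],[[0,0,0],0],[[0,0,0],0]], "fingers": 0.6}}

```text
time: 8.77
position: [586.0, 74.5, 23.4]
tool_rot: [-2.221, -2.221, 0.0]
wrist_force: [0.1, 0.6, -0.0]
gripper_width: 51.0
grasp_force: 0.0
```

{"api": "servo_tool", "payload": {"moves": [[[0,0,0.01],0],[[0,0,0.03],0],[[0,0,0.035],0],[[0,0,0.035],0],[[0,0,0],0]]}}

```text
time: 9.18
position: [588.5, 74.7, 142.0]
tool_rot: [2.217, 2.217, 0.011]
wrist_force: [1.0, -0.2, 1.1]
gripper_width: 51.1
grasp_force: 0.0
```

{"api": "servo_tool", "payload": {"moves": [[[0,0.02,0],0.1],[[0,0.03,0],0.12],[[0,0.03,0],0.12],[[0,0.03,0],0.12],[[0,0.02,0],0.12]], "fingers": 1}}

```text
time: 9.6
position: [585.8, 206.8, 134.2]
tool_rot: [1.484, 2.769, 0.001]
wrist_force: [0.0, -0.7, -0.1]
gripper_width: 85.6
grasp_force: 0.0
```

{"api": "servo_tool", "payload": {"moves": [[[0,0.02,0],0.06],[[0,0,0],0],[[0,0,0],0],[[0,0,0],0]]}}

```text
time: 9.93
position: [586.0, 224.1, 133.8]
tool_rot: [1.411, 2.806, -0.0]
wrist_force: [0.7, -0.4, 0.3]
gripper_width: 85.2
grasp_force: 0.0
```

```bash
cat > look.py <<'E'
from m import *
s=env.state(); im,d=cap('wrist'); cap('top'); cap('scene'); p=s['position']; print(p,s['gripper_width'])
R=cv2.Rodrigues(s['tool_rot'])[0]; print('tool x yaw',np.degrees(np.arctan2(R[1,0],R[0,0])))
for n in('wrist','top','scene'):
    I=load(n)[0].reshape(-1,3).astype(int); C=cloud(n).reshape(-1,3)
    q=lambda z0,z1,y0,y1,f=True:(C[:,2]>z0)&(C[:,2]<z1)&(abs(C[:,0]-587)<60)&(C[:,1]>y0)&(C[:,1]<y1)&f
    for nm,a in dict(plate=(85,96,-5,160,I.min(1)>90),wall=(70,79,-15,20),nose=(59,66,115,180),knob=(98,112,180,270,I.max(1)<70)).items():
        if q(*a).sum()>10: print(n,nm,*rect(C[q(*a)]), 'y',np.round(np.percentile(C[q(*a)][:,1],[1,99]),1).tolist())
E
python3 look.py; python3 -c "
from m import *
w=load('wrist')[0];t=load('scene')[0][170:350,210:400]
cv2.imwrite('pics/c3.png',np.hstack([cv2.resize(w,(400,300)),cv2.resize(t,(317,300))])[...,::-1])"
```

```text
[586.04153757 224.14735644 133.78619362] 85.22554859725595
tool x yaw 126.59929716472338
wrist plate [585.7 101.2] [64.4  9.7] 89.8 546 [88.7 89.6 90.7] y [70.1, 132.4]
wrist nose [584.5 139.7] [46.9 33.7] 89.2 323 [59.7 61.6 63.5] y [118.2, 163.0]
wrist knob [584.7 230. ] [13.7 43.3] 37.4 909 [102.8 105.4 106.5] y [211.8, 249.2]
top plate [587.1  76.5] [ 10.4 118.5] 0.1 242 [86.6 89.8 93.3] y [17.4, 135.5]
top wall [585.6   7.4] [20.8 58.2] 88.8 163 [72.  74.7 77.3] y [-3.4, 11.3]
top nose [586.5 142.8] [44.4 33. ] 89.7 56 [59.9 61.8 64.9] y [122.0, 164.9]
scene plate [588.  74.] [ 11.5 119.8] 0.2 220 [86.5 88.7 90.5] y [14.9, 132.5]
scene wall [588.1   4.4] [60.5 22.5] 4.8 127 [71.  73.5 75.9] y [-5.5, 15.2]
scene nose [583.2 143.3] [47.8 32. ] 72.2 72 [59.7 61.  63.6] y [117.5, 163.0]
scene knob [588.3 230.4] [13.6 43. ] 36.9 162 [ 99.8 104.1 106.7] y [214.0, 249.2]
```

View pics/c3.png

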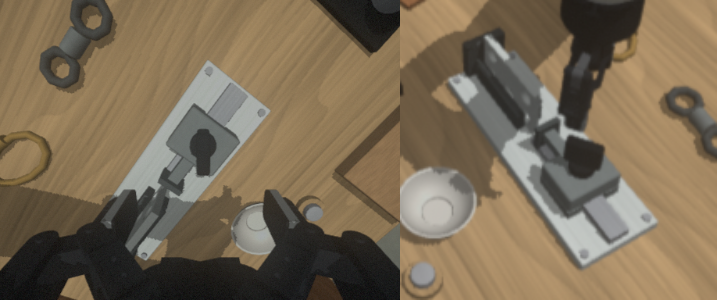

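The plate stands upright at about 5 mm from home (top at 89.6). The knob is at (585.5,230.2), bar at 127°, and the tool is already aligned. Next I'll descend on the knob and grip it.

{"api": "servo_tool", "payload": {"moves": [[[0,0.006,-0.02],0.008],[[0,0,-0.03],0],[[0,0,-0.03],0],[[0,0,-0.02],0],[[0,0,0],0]]}}

```text
time: 10.5
position: [583.9, 229.1, 28.9]
tool_rot: [-1.398, -2.808, 0.007]
wrist_force: [-0.0, 0.7, -0.1]
gripper_width: 85.5
grasp_force: 0.0
```

{"api": "servo_tool", "payload": {"moves": [[[0,0,0],0],[[0,0,0],0],[[0,0,0],0],[[0,0,0],0],[[0,0,0],0]], "fingers": 0, "grip_force": 100}}

```text
time: 10.92
position: [586.5, 230.6, 34.7]
tool_rot: [1.398, 2.812, 0.002]
wrist_force: [-0.6, 1.0, 0.3]
gripper_width: 25.5
grasp_force: 0.0
```

{"api": "servo_tool", "payload": {"moves": [[[0,0,0],0],[[0,0,0],0],[[0,0,0],0]]}}

```text
time: 11.17
position: [585.9, 230.4, 34.6]
tool_rot: [1.399, 2.813, -0.001]
wrist_force: [-6.0, -4.0, 8.6]
gripper_width: 12.7
grasp_force: 98.0
```

```bash
python3 -c "
from h import *
s=env.state()
for k in ('position','tool_rot','wrist_force','wrist_torque','gripper_width','grasp_force','qpos'): print(k,np.round(s[k],3))"
```

```text
position [585.873 230.358  34.57 ]
tool_rot [ 1.399e+00  2.813e+00 -1.000e-03]
wrist_force [-6.038 -4.049  8.556]
wrist_torque [-0.601  1.061 -0.077]
gripper_width 12.723
grasp_force 97.985
qpos [ 0.334  0.105  1.716 -0.     1.32  -0.314]
```

Gripped. I'll loosen it by 1.3 rad counter-clockwise (2.5 → about 1.2).

{"api": "servo_tool", "payload": {"moves": [[[0,0,0],0.05],[[0,0,0],0.1],[[0,0,0],0.12],[[0,0,0],0.12],[[0,0,0],0.12]]}}

```text
time: 11.58
position: [585.8, 230.3, 34.5]
tool_rot: [-0.635, -3.076, 0.001]
wrist_force: [-6.9, -2.8, 8.6]
gripper_width: 12.9
grasp_force: 98.1
```

{"api": "servo_tool", "payload": {"moves": [[[0,0,0],0.12],[[0,0,0],0.12],[[0,0,0],0.12],[[0,0,0],0.12],[[0,0,0],0.12]]}}

```text
time: 12.0
position: [585.8, 230.5, 34.5]
tool_rot: [0.303, -3.127, -0.0]
wrist_force: [-7.6, -2.6, 9.1]
gripper_width: 12.9
grasp_force: 98.1
```

{"api": "servo_tool", "payload": {"moves": [[[0,0,0],0.12],[[0,0,0],0.07],[[0,0,0],0],[[0,0,0],0]]}}

```text
time: 12.33
position: [585.8, 230.5, 34.5]
tool_rot: [0.59, -3.085, -0.0]
wrist_force: [-7.1, -2.9, 8.8]
gripper_width: 12.8
grasp_force: 98.1
```

```bash
cat > st.py <<'E'
from h import *
s=env.state(); R=cv2.Rodrigues(s['tool_rot'])[0]
print('t',s['time'],'pos',np.round(s['position'],1),'yaw',np.arctan2(R[1,0],R[0,0]).round(3),'F',np.round(s['wrist_force'],1),'T',np.round(s['wrist_torque'],2),s['gripper_width'],s['grasp_force'])
E
python3 st.py; python3 look.py | grep -v wrist
```

```text
t 12.3333 pos [585.8 230.5  34.5] yaw -2.764 F [-7.1 -2.9  8.8] T [-0.3   1.24  0.12] 12.80661044399104 98.11923265457153
[585.77974827 230.50984595  34.53269536] 12.80661044399104
tool x yaw -158.3480009977512
top plate [587.1  76.6] [118.7  10.5] 90.0 237 [86.5 89.8 92.9] y [17.4, 135.8]
top wall [585.6   7.4] [20.9 58. ] 88.8 168 [71.  74.7 77.6] y [-3.4, 11.3]
top nose [586.3 140.5] [49.1 32.8] 89.6 60 [60.  62.  64.3] y [117.5, 165.1]
scene plate [588.7  72.5] [ 12.1 118.4] 0.2 212 [86.5 88.6 90.6] y [14.7, 128.5]
scene wall [588.    6.6] [25.8 60.3] 89.7 131 [70.7 73.5 75.7] y [-6.2, 19.0]
scene nose [589.8 142. ] [47.5 20.3] 74.2 52 [59.4 60.9 64.9] y [116.8, 164.3]
scene knob [592.7 232.9] [33.3 32.9] 78.4 153 [ 99.9 104.5 109.6] y [216.6, 251.1]
```

Turned 1.30 rad. Now I'll slide the stop towards -y, first most of the way, then in small steps watching the force.

{"api": "servo_tool", "payload": {"moves": [[[0,-0.004,0],0],[[0,-0.004,0],0],[[0,-0.004,0],0],[[0,-0.003,0],0],[[0,0,0],0]]}}

```text
time: 12.9
position: [585.8, 215.5, 34.5]
tool_rot: [0.589, -3.086, -0.001]
wrist_force: [-6.8, -1.1, 8.3]
gripper_width: 12.8
grasp_force: 98.3
```

{"api": "servo_tool", "payload": {"moves": [[[0,-0.002,0],0],[[0,-0.001,0],0],[[0,-0.001,0],0],[[0,-0.001,0],0],[[0,0,0],0]]}}

```text
time: 13.32
position: [585.8, 211.0, 34.5]
tool_rot: [0.589, -3.086, -0.001]
wrist_force: [-7.4, 1.6, 8.7]
gripper_width: 13.0
grasp_force: 98.2
```

{"api": "servo_tool", "payload": {"moves": [[[0,-0.001,0],0],[[0,-0.001,0],0],[[0,0,0],0]]}}

```text
time: 13.57
position: [585.7, 209.0, 34.5]
tool_rot: [0.589, -3.086, -0.001]
wrist_force: [-7.4, 1.8, 7.4]
gripper_width: 12.9
grasp_force: 98.2
```

{"api": "servo_tool", "payload": {"moves": [[[0,-0.001,0],0],[[0,-0.001,0],0],[[0,0,0],0]]}}

```text
time: 13.82
position: [585.8, 207.2, 34.5]
tool_rot: [-0.59, 3.086, 0.002]
wrist_force: [-6.4, 2.9, 7.1]
gripper_width: 12.8
grasp_force: 98.1
```

{"api": "servo_tool", "payload": {"moves": [[[0,-0.001,0],0],[[0,0,0],0]]}}

```text
time: 13.98
position: [585.8, 206.3, 34.6]
tool_rot: [-0.59, 3.086, 0.002]
wrist_force: [-6.8, 3.5, 8.2]
gripper_width: 12.7
grasp_force: 98.2
```

{"api": "servo_tool", "payload": {"moves": [[[0,-0.001,0],0],[[0,0,0],0]]}}

```text
time: 14.15
position: [585.8, 205.3, 34.6]
tool_rot: [-0.59, 3.086, 0.002]
wrist_force: [-7.4, 4.0, 8.2]
gripper_width: 12.8
grasp_force: 98.2
```

{"api": "servo_tool", "payload": {"moves": [[[0,-0.001,0],0],[[0,0,0],0]]}}

```text
time: 14.32
position: [585.8, 204.5, 34.5]
tool_rot: [-0.59, 3.086, 0.003]
wrist_force: [-7.1, 5.0, 7.0]
gripper_width: 12.5
grasp_force: 98.3
```

{"api": "servo_tool", "payload": {"moves": [[[0,-0.001,0],0],[[0,0,0],0]]}}

```text
time: 14.48
position: [585.8, 204.4, 34.6]
tool_rot: [-0.59, 3.085, 0.005]
wrist_force: [-6.5, 13.5, 6.4]
gripper_width: 12.4
grasp_force: 98.3
```

Contact: the position stalled at 204.4 and Fy jumped to 13.5. I'll keep that light push and tighten clockwise.

{"api": "servo_tool", "payload": {"moves": [[[0,0,0],-0.05],[[0,0,0],-0.1],[[0,0,0],-0.12],[[0,0,0],-0.12],[[0,0,0],-0.12]], "grip_force": 120}}

```text
time: 14.9
position: [585.8, 204.5, 34.6]
tool_rot: [0.216, 3.134, 0.005]
wrist_force: [-5.6, 12.6, 6.7]
gripper_width: 12.5
grasp_force: 117.1
```

{"api": "servo_tool", "payload": {"moves": [[[0,0,0],-0.12],[[0,0,0],-0.12],[[0,0,0],-0.12],[[0,0,0],-0.12],[[0,0,0],-0.12]]}}

```text
time: 15.32
position: [585.9, 204.5, 34.6]
tool_rot: [-1.132, -2.929, -0.005]
wrist_force: [-5.9, 13.0, 6.4]
gripper_width: 12.2
grasp_force: 117.2
```

{"api": "servo_tool", "payload": {"moves": [[[0,0,0],-0.12],[[0,0,0],-0.07],[[0,0,0],0],[[0,0,0],0]]}}

```text
time: 15.65
position: [585.9, 204.5, 34.6]
tool_rot: [-1.398, -2.812, -0.005]
wrist_force: [-5.5, 14.0, 6.2]
gripper_width: 12.8
grasp_force: 117.3
```

```bash
python3 st.py
```

```text
t 15.65 pos [585.9 204.5  34.6] yaw 2.219 F [-5.5 14.   6.2] T [ 2.16  0.87 -0.07] 12.78583248120196 117.33176350593567
```

{"api": "servo_tool", "payload": {"moves": [[[0,0,0],-0.08],[[0,0,0],-0.07],[[0,0,0],0]]}}

```text
time: 15.9
position: [585.9, 204.5, 34.6]
tool_rot: [-1.61, -2.696, -0.005]
wrist_force: [-5.2, 13.5, 6.3]
gripper_width: 12.7
grasp_force: 117.4
```

```bash
python3 st.py
```

```text
t 15.9 pos [585.9 204.5  34.6] yaw 2.065 F [-5.2 13.5  6.3] T [ 2.14  0.88 -0.14] 12.72844981372532 117.37926363945007
```

{"api": "servo_tool", "payload": {"moves": [[[0,0,0],-0.08],[[0,0,0],-0.07],[[0,0,0],0]]}}

```text
time: 16.15
position: [585.9, 204.5, 34.7]
tool_rot: [-1.808, -2.568, -0.005]
wrist_force: [-5.8, 13.8, 7.0]
gripper_width: 12.7
grasp_force: 117.4
```

```bash
python3 st.py
```

```text
t 16.15 pos [585.9 204.5  34.7] yaw 1.915 F [-5.8 13.8  7. ] T [ 2.19  0.91 -0.13] 12.656009383024298 117.42552995681763
```

{"api": "servo_tool", "payload": {"moves": [[[0,0,0],-0.06],[[0,0,0],-0.04],[[0,0,0],0]]}}

```text
time: 16.4
position: [585.9, 204.5, 34.6]
tool_rot: [-1.931, -2.476, -0.005]
wrist_force: [-6.1, 13.2, 6.4]
gripper_width: 12.5
grasp_force: 117.5
```

```bash
python3 st.py
```

```text
t 16.4 pos [585.9 204.5  34.6] yaw 1.817 F [-6.1 13.2  6.4] T [ 2.16  0.9  -0.1 ] 12.536627676319696 117.4600088596344
```

The torque is still only friction-level (knob about 2.90). I'll continue in small steps.

{"api": "servo_tool", "payload": {"moves": [[[0,0,0],-0.06],[[0,0,0],0],[[0,0,0],0]]}}

```text
time: 16.65
position: [585.9, 204.5, 34.6]
tool_rot: [-2.002, -2.419, -0.005]
wrist_force: [-5.1, 14.0, 5.7]
gripper_width: 12.2
grasp_force: 117.5
```

```bash
python3 st.py
```

```text
t 16.65 pos [585.9 204.5  34.6] yaw 1.759 F [-5.1 14.   5.7] T [ 2.15  0.83 -0.1 ] 12.217410192620289 117.47373461723328
```

{"api": "servo_tool", "payload": {"moves": [[[0,0,0],-0.06],[[0,0,0],0],[[0,0,0],0]]}}

```text
time: 16.9
position: [585.9, 204.5, 34.6]
tool_rot: [-2.073, -2.358, -0.004]
wrist_force: [-5.5, 13.8, 6.4]
gripper_width: 12.9
grasp_force: 117.5
```

```bash
python3 st.py
```

```text
t 16.9 pos [585.9 204.5  34.6] yaw 1.699 F [-5.5 13.8  6.4] T [ 2.18  0.79 -0.11] 12.869642817447454 117.4931001663208
```

{"api": "servo_tool", "payload": {"moves": [[[0,0,0],-0.06],[[0,0,0],0],[[0,0,0],0]]}}

```text
time: 17.15
position: [586.0, 204.5, 34.7]
tool_rot: [-2.143, -2.295, -0.005]
wrist_force: [-5.8, 13.5, 5.9]
gripper_width: 12.6
grasp_force: 117.5
```

```bash
python3 st.py; python3 look.py | grep -v wall; python3 -c "
from m import *
w=load('wrist')[0];t=load('scene')[0][170:350,210:400]
cv2.imwrite('pics/c4.png',np.hstack([cv2.resize(w,(400,300)),cv2.resize(t,(317,300))])[...,::-1])"
```

```text
t 17.15 pos [586.  204.5  34.7] yaw 1.639 F [-5.8 13.5  5.9] T [ 2.12  0.87 -0.09] 12.567614179934994 117.51100301742554
[585.9661947  204.49682653  34.66893029] 12.567614179934994
tool x yaw 93.90982481007894
wrist nose [589.7 134.3] [ 7.7 25. ] 88.7 303 [59.3 61.3 62.3] y [131.2, 138.0]
wrist knob [584.5 205.4] [39.2 38.2] 52.4 3129 [100.5 105.5 109.7] y [184.5, 226.2]
top plate [587.   71.8] [ 10.2 118.2] 0.0 233 [86.6 89.7 92.9] y [12.9, 128.6]
top nose [586.6 135. ] [28.3 20.9] 30.8 40 [59.4 62.  65. ] y [125.2, 139.5]
scene plate [588.2  69.7] [ 12.1 118.9] 0.2 213 [86.3 88.9 90.9] y [10.7, 127.0]
scene nose [590.4 124.3] [ 8.8 16. ] 25.3 17 [59.7 62.2 65.6] y [115.7, 132.5]
scene knob [591.4 215.9] [29.4 21.5] 7.9 98 [ 99.5 104.1 108.9] y [204.5, 226.1]
```

View pics/c4.png

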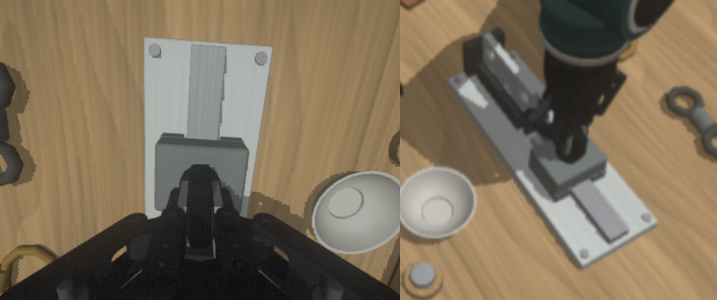

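The view shows the knob bar aligned with the fingers and the plate between stop and wall. The knob is at about 3.08 with no hard resistance yet. I'll continue, also reading the wrist-joint effort.

```bash
echo "print('eff',np.round(s['joint_efforts'],3))" >> st.py; python3 st.py
```

```text
t 17.3 pos [586.  204.5  34.7] yaw 1.639 F [-5.4 13.1  7. ] T [ 2.1   0.85 -0.08] 12.562140799324355 117.51025915145874
eff [ -8.89  -62.573 -56.02   -3.856  -0.313  -0.096]
```

{"api": "servo_tool", "payload": {"moves": [[[0,0,0],-0.06],[[0,0,0],0],[[0,0,0],0]]}}

```text
time: 17.55
position: [586.0, 204.5, 34.7]
tool_rot: [-2.211, -2.229, -0.004]
wrist_force: [-4.8, 13.8, 6.4]
gripper_width: 12.6
grasp_force: 117.5
```

```bash
python3 st.py
```

```text
t 17.55 pos [586.  204.5  34.7] yaw 1.579 F [-4.8 13.8  6.4] T [ 2.09  0.83 -0.11] 12.619877410878617 117.52981424331665
eff [ -8.842 -62.578 -56.001  -3.84   -0.304   0.246]
```

{"api": "servo_tool", "payload": {"moves": [[[0,0,0],-0.06],[[0,0,0],0],[[0,0,0],0]]}}

```text
time: 17.8
position: [586.0, 204.5, 34.6]
tool_rot: [-2.277, -2.162, -0.004]
wrist_force: [-5.1, 13.1, 6.6]
gripper_width: 12.3
grasp_force: 117.5
```

```bash
python3 st.py
```

```text
t 17.8 pos [586.  204.5  34.6] yaw 1.519 F [-5.1 13.1  6.6] T [ 2.13  0.74 -0.08] 12.349179278705506 117.54832148551941
eff [ -8.82  -62.58  -55.983  -3.828  -0.297   0.249]
```

Run:
```python
from m import *
im,d=cap('wrist'); s=env.state(); p=s['position']
C=cloud('wrist'); D=C-[p[0],p[1],0]; r=np.hypot(D[...,0],D[...,1])
m=(C[...,2]>70)&(C[...,2]<112)&(r<30)&(D[...,1]>8)
v,u=np.where(m); print(v.min(),v.max(),u.min(),u.max())
for y in range(8,30,2):
    q=m&(D[...,1]>=y)&(D[...,1]<y+2)&(C[...,2]>98)
    if q.sum(): print(y,q.sum(),np.percentile(D[q][:,0],[2,50,98]).round(1),np.median(C[q][:,2]).round(1))
cv2.imwrite('pics/c5.png',cv2.resize(im[150:340,170:340],(680,600*0+570),interpolation=cv2.INTER_NEAREST)[...,::-1])
```

```text
210 271 214 296
8 293 [-8.7  6.7 12.7] 105.8
10 414 [-13.3  -6.5  14.2] 105.6
12 129 [-14.7  -0.    6.4] 105.5
14 125 [-6.7  0.   6.8] 105.6
16 127 [-6.6  0.2  6.4] 105.6
18 153 [-6.4  0.3  7. ] 105.1
20 257 [-5.5  0.4  6.2] 102.8
22 14 [-3.6 -1.6  2.1] 101.6
```

View pics/c5.png

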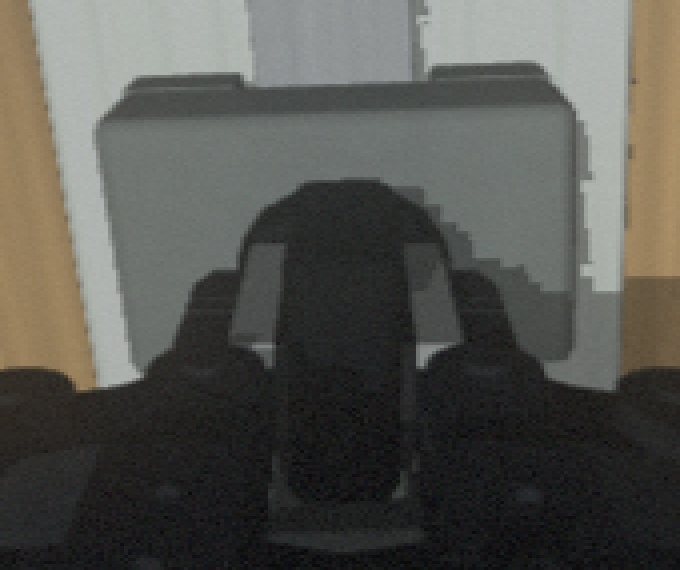

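The bar is still aligned with the fingers, so the knob really turned to about 3.2. I'll keep tightening.

{"api": "servo_tool", "payload": {"moves": [[[0,0,0],-0.06],[[0,0,0],0],[[0,0,0],0]]}}

```text
time: 18.1
position: [586.0, 204.5, 34.7]
tool_rot: [-2.34, -2.092, -0.004]
wrist_force: [-5.3, 13.8, 6.1]
gripper_width: 12.5
grasp_force: 117.6
```

```bash
python3 st.py
```

```text
t 18.1 pos [586.  204.5  34.7] yaw 1.459 F [-5.3 13.8  6.1] T [ 2.14  0.79 -0.1 ] 12.489659692696337 117.56675362586975
eff [ -8.802 -62.581 -55.968  -3.816  -0.29    0.251]
```

{"api": "servo_tool", "payload": {"moves": [[[0,0,0],-0.06],[[0,0,0],0],[[0,0,0],0]]}}

```text
time: 18.35
position: [585.9, 204.5, 34.6]
tool_rot: [-2.402, -2.021, -0.004]
wrist_force: [-5.3, 13.7, 6.1]
gripper_width: 12.4
grasp_force: 117.6
```

```bash
python3 st.py
```

```text
t 18.35 pos [585.9 204.5  34.6] yaw 1.399 F [-5.3 13.7  6.1] T [ 2.12  0.76 -0.08] 12.401743724736436 117.58400201797485
eff [ -8.781 -62.584 -55.95   -3.802  -0.284   0.254]
```

{"api": "servo_tool", "payload": {"moves": [[[0,0,0],-0.06],[[0,0,0],0],[[0,0,0],0]]}}

```text
time: 18.6
position: [586.0, 204.5, 34.7]
tool_rot: [-2.462, -1.948, -0.004]
wrist_force: [-5.4, 12.3, 6.3]
gripper_width: 12.6
grasp_force: 117.6
```

```bash
python3 st.py
```

```text
t 18.6 pos [586.  204.5  34.7] yaw 1.339 F [-5.4 12.3  6.3] T [ 2.13  0.88 -0.04] 12.582027430313762 117.60044932365417
eff [ -8.761 -62.583 -55.935  -3.789  -0.28    0.257]
```

No hard stop has appeared. I'll test whether the stop is clamped by pulling gently in +y.

{"api": "servo_tool", "payload": {"moves": [[[0,0.001,0],0],[[0,0.001,0],0],[[0,0,0],0],[[0,0,0],0]]}}

```text
time: 18.93
position: [586.0, 204.7, 34.6]
tool_rot: [2.463, 1.95, 0.0]
wrist_force: [-6.9, -0.8, 9.8]
gripper_width: 12.6
grasp_force: 118.0
```

{"api": "servo_tool", "payload": {"moves": [[[0,0.001,0],0],[[0,0,0],0],[[0,0,0],0]]}}

```text
time: 19.18
position: [586.0, 204.8, 34.6]
tool_rot: [2.463, 1.949, -0.001]
wrist_force: [-7.3, -7.0, 10.4]
gripper_width: 12.2
grasp_force: 118.2
```

```bash
python3 st.py
```

```text
t 19.1833 pos [586.  204.8  34.6] yaw 1.339 F [-7.3 -7.  10.4] T [-1.33  1.17  0.04] 12.184554847743051 118.16671013832092
eff [ 3.0960e+00 -6.0449e+01 -5.7619e+01  1.4760e+00 -2.5270e+00  4.8000e-02]
```

{"api": "servo_tool", "payload": {"moves": [[[0,0.001,0],0],[[0,0,0],0],[[0,0,0],0]]}}

```text
time: 19.43
position: [586.0, 205.0, 34.6]
tool_rot: [2.462, 1.948, -0.003]
wrist_force: [-8.1, -14.1, 12.9]
gripper_width: 12.7
grasp_force: 118.4
```

{"api": "servo_tool", "payload": {"moves": [[[0,0.001,0],0],[[0,0,0],0],[[0,0,0],0]]}}

```text
time: 19.68
position: [586.0, 205.1, 34.6]
tool_rot: [2.462, 1.947, -0.005]
wrist_force: [-9.0, -21.2, 13.5]
gripper_width: 12.9
grasp_force: 118.6
```

```bash
python3 st.py
```

```text
t 19.6833 pos [586.  205.1  34.6] yaw 1.338 F [ -9.  -21.2  13.5] T [-3.42  1.42  0.04] 12.850881432849295 118.57269287109375
eff [ 10.557 -59.148 -58.715   4.792  -3.97    0.088]
```

The stop is clamped, holding about 20 N. I'll return to neutral and keep tightening until the torque rises.

{"api": "servo_tool", "payload": {"moves": [[[0,-0.001,0],0],[[0,-0.001,0],0],[[0,-0.001,0],0],[[0,0,0],-0.06],[[0,0,0],0]]}}

```text
time: 20.1
position: [586.0, 204.6, 34.7]
tool_rot: [-2.524, -1.87, -0.0]
wrist_force: [-6.0, -0.5, 8.9]
gripper_width: 12.1
grasp_force: 118.1
```

```bash
python3 st.py
```

```text
t 20.1 pos [586.  204.6  34.7] yaw 1.275 F [-6.  -0.5  8.9] T [-0.17  1.02 -0.06] 12.058929637062718 118.06572318077087
eff [ -0.873 -61.227 -57.045  -0.219  -1.799   1.216]
```

{"api": "servo_tool", "payload": {"moves": [[[0,0,0],-0.08],[[0,0,0],0],[[0,0,0],0]]}}

```text
time: 20.35
position: [586.0, 204.6, 34.6]
tool_rot: [-2.594, -1.772, -0.0]
wrist_force: [-6.2, -1.7, 7.9]
gripper_width: 12.6
grasp_force: 118.1
```

```bash
python3 st.py
```

```text
t 20.35 pos [586.  204.6  34.6] yaw 1.198 F [-6.2 -1.7  7.9] T [-0.25  1.02 -0.06] 12.641710144588085 118.07329416275024
eff [ -0.586 -61.149 -57.048  -0.177  -1.808   0.388]
```

{"api": "servo_tool", "payload": {"moves": [[[0,0,0],-0.08],[[0,0,0],0],[[0,0,0],0]]}}

```text
time: 20.6
position: [586.0, 204.6, 34.7]
tool_rot: [2.663, 1.667, 0.0]
wrist_force: [-6.3, -0.9, 9.6]
gripper_width: 12.4
grasp_force: 118.1
```

```bash
python3 st.py
```

```text
t 20.6 pos [586.  204.6  34.7] yaw 1.118 F [-6.3 -0.9  9.6] T [-0.3   1.06 -0.09] 12.405888626574074 118.07641983032227
eff [ -0.547 -61.141 -57.032  -0.157  -1.805   0.391]
```

```bash
cat > bar.py <<'E'
from m import *
im,d=cap('wrist'); s=env.state(); p=s['position']; R=cv2.Rodrigues(s['tool_rot'])[0]
D=(cloud('wrist')-p)@R   # tool frame
z=cloud('wrist')[...,2]
for a in range(12,24,2):
    q=(D[...,0]>=a)&(D[...,0]<a+2)&(abs(D[...,1])<11)&(z>100)&(z<112)
    if q.sum(): print(a,q.sum(),np.percentile(D[q][:,1],[2,50,98]).round(1))
q=(D[...,0]>12)&(D[...,0]<19)&(abs(D[...,1])<9)&(z>104)&(z<108)
f=np.polyfit(D[q][:,0],D[q][:,1],1); print('slope rad in tool frame',f)
E
python3 bar.py
```

```text
12 123 [-7.  -0.   6.3]
14 127 [-7.2 -0.4  6.2]
16 127 [-7.1 -0.4  6.2]
18 151 [-6.8 -0.4  6.2]
20 197 [-6.1 -0.4  5.4]
22 2 [-0.4  1.3  3. ]
slope rad in tool frame [ 0.00284226 -0.3175121 ]
```

{"api": "servo_tool", "payload": {"moves": [[[0,0,0],-0.06],[[0,0,0],0],[[0,0,0],0]]}}

```text
time: 20.9
position: [586.0, 204.6, 34.6]
tool_rot: [-2.712, -1.586, -0.0]
wrist_force: [-5.8, -1.2, 9.3]
gripper_width: 12.4
grasp_force: 118.1
```

```bash
python3 st.py
```

```text
t 20.9 pos [586.  204.6  34.6] yaw 1.058 F [-5.8 -1.2  9.3] T [-0.25  0.99 -0.08] 12.392970177253206 118.07868361473083
eff [ -0.52  -61.139 -57.019  -0.142  -1.804   0.271]
```

{"api": "servo_tool", "payload": {"moves": [[[0,0,0],-0.06],[[0,0,0],0],[[0,0,0],0]]}}

```text
time: 21.15
position: [586.0, 204.6, 34.6]
tool_rot: [-2.758, -1.504, -0.0]
wrist_force: [-6.8, -1.4, 9.1]
gripper_width: 12.3
grasp_force: 118.1
```

```bash
python3 st.py
```

```text
t 21.15 pos [586.  204.6  34.6] yaw 0.998 F [-6.8 -1.4  9.1] T [-0.34  1.05 -0.06] 12.320406413044918 118.08040738105774
eff [ -0.491 -61.134 -57.008  -0.127  -1.804   0.274]
```

{"api": "servo_tool", "payload": {"moves": [[[0,0,0],-0.06],[[0,0,0],0],[[0,0,0],0]]}}

```text
time: 21.4
position: [586.0, 204.6, 34.7]
tool_rot: [-2.802, -1.421, -0.0]
wrist_force: [-6.5, -1.6, 8.2]
gripper_width: 12.2
grasp_force: 118.1
```

```bash
python3 st.py; python3 bar.py|tail -1
```

```text
t 21.4 pos [586.  204.6  34.7] yaw 0.938 F [-6.5 -1.6  8.2] T [-0.32  1.03 -0.06] 12.16786792972469 118.08203458786011
eff [ -0.463 -61.128 -56.996  -0.111  -1.805   0.277]
slope rad in tool frame [ 0.04988735 -1.09061721]
```

{"api": "servo_tool", "payload": {"moves": [[[0,0,0],-0.05],[[0,0,0],0],[[0,0,0],0]]}}

```text
time: 21.7
position: [586.0, 204.6, 34.7]
tool_rot: [-2.837, -1.35, -0.0]
wrist_force: [-6.0, -1.4, 8.8]
gripper_width: 12.6
grasp_force: 118.1
```

```bash
python3 st.py
```

```text
t 21.7 pos [586.  204.6  34.7] yaw 0.889 F [-6.  -1.4  8.8] T [-0.32  1.01 -0.08] 12.621582020473916 118.08462738990784
eff [ -0.441 -61.122 -56.989  -0.097  -1.806   0.218]
```

{"api": "servo_tool", "payload": {"moves": [[[0,0,0],-0.05],[[0,0,0],0],[[0,0,0],0]]}}

```text
time: 21.95
position: [586.0, 204.6, 34.7]
tool_rot: [2.869, 1.279, 0.0]
wrist_force: [-6.7, -2.4, 9.0]
gripper_width: 12.9
grasp_force: 118.1
```

```bash
python3 st.py; python3 bar.py
```

```text
t 21.95 pos [586.  204.6  34.7] yaw 0.839 F [-6.7 -2.4  9. ] T [-0.3   1.05 -0.07] 12.89358600043641 118.08636903762817
eff [ -0.413 -61.117 -56.98   -0.085  -1.808   0.22 ]
12 120 [-7.1 -0.3  6.5]
14 123 [-6.5 -0.3  6.5]
16 124 [-7.  -0.3  6.2]
18 159 [-6.9 -0.3  6.4]
20 195 [-6.  -0.3  5.5]
22 1 [2. 2. 2.]
slope rad in tool frame [ 0.01697505 -0.41308141]
```

The knob follows but there is still no hard stop. I'll go on by feel, judging by torque.

{"api": "servo_tool", "payload": {"moves": [[[0,0,0],-0.06],[[0,0,0],0],[[0,0,0],0]]}}

```text
time: 22.25
position: [586.0, 204.6, 34.7]
tool_rot: [2.906, 1.194, 0.0]
wrist_force: [-6.7, -2.1, 9.8]
gripper_width: 12.5
grasp_force: 118.7
```

```bash
python3 st.py
```

```text
t 22.25 pos [586.  204.6  34.7] yaw 0.78 F [-6.7 -2.1  9.8] T [-0.36  1.03  1.21] 12.520587678880524 118.67043972015381
eff [ -1.454 -61.061 -56.96    0.365  -1.847   1.58 ]
```

{"api": "servo_tool", "payload": {"moves": [[[0,0,0],-0.06],[[0,0,0],0],[[0,0,0],0]]}}

```text
time: 22.5
position: [586.0, 204.6, 34.7]
tool_rot: [2.939, 1.109, 0.0]
wrist_force: [-6.1, -2.2, 10.2]
gripper_width: 12.6
grasp_force: 133.2
```

```bash
python3 st.py; python3 bar.py|tail -1
```

```text
t 22.5 pos [586.  204.6  34.7] yaw 0.721 F [-6.1 -2.2 10.2] T [-0.54  1.05  2.84] 12.561905210456185 133.24237424880266
eff [ -2.769 -60.793 -56.811   0.913  -1.919   3.227]
slope rad in tool frame [-0.05120978 -0.08054916]
```

The torque now rises steeply (1.2 → 2.8 N m), so the knob is up hard. I'll ease off the excess twist and pull-test again to a bit under 25 N.

{"api": "servo_tool", "payload": {"moves": [[[0,0,0],0.06],[[0,0.001,0],0],[[0,0.001,0],0],[[0,0.001,0],0],[[0,0,0],0]]}}

```text
time: 22.97
position: [586.0, 205.1, 34.6]
tool_rot: [2.902, 1.192, -0.003]
wrist_force: [-8.3, -22.5, 12.5]
gripper_width: 12.6
grasp_force: 119.7
```

{"api": "servo_tool", "payload": {"moves": [[[0,0.0005,0],0],[[0,0,0],0],[[0,0,0],0]]}}

```text
time: 23.22
position: [586.0, 205.1, 34.7]
tool_rot: [2.902, 1.192, -0.004]
wrist_force: [-8.4, -25.0, 13.7]
gripper_width: 12.9
grasp_force: 119.7
```

```bash
python3 st.py; python3 bar.py|tail -1
```

```text
t 23.2167 pos [586.  205.1  34.7] yaw 0.779 F [ -8.4 -25.   13.7] T [-4.19  1.39  1.35] 12.917110799477626 119.74667429924011
eff [ 11.662 -58.74  -58.864   6.243  -4.364   1.415]
slope rad in tool frame [-0.009962    0.17028464]
```

It holds over 20 N with residual tightening torque. I'll neutralise, release, rise clear and check.

{"api": "servo_tool", "payload": {"moves": [[[0,-0.001,0],0.02],[[0,-0.001,0],0],[[0,-0.0015,0],0],[[0,0,0],0],[[0,0,0],0]]}}

```text
time: 23.68
position: [586.0, 204.6, 34.7]
tool_rot: [-2.894, -1.223, -0.001]
wrist_force: [-6.1, -1.7, 8.9]
gripper_width: 12.2
grasp_force: 118.5
```

```bash
python3 st.py
```

```text
t 23.6833 pos [586.  204.6  34.7] yaw 0.799 F [-6.1 -1.7  8.9] T [-0.3   1.01  0.57] 12.21418071584534 118.4745740890503
eff [ -1.235 -61.217 -56.952   0.131  -1.798   0.575]
```

{"api": "servo_tool", "payload": {"moves": [[[0,0,0],0],[[0,0,0],0],[[0,0,0],0],[[0,0,0],0],[[0,0,0],0]], "fingers": 1}}

```text
time: 24.1
position: [586.0, 204.5, 33.4]
tool_rot: [-2.894, -1.222, 0.0]
wrist_force: [1.0, 0.5, 0.1]
gripper_width: 72.3
grasp_force: 0.0
```

{"api": "servo_tool", "payload": {"moves": [[[0,0,0],0],[[0,0,0.015],0],[[0,0,0.03],0],[[0,0,0.035],0],[[0,0,0.02],0]]}}

```text
time: 24.52
position: [586.7, 204.7, 138.5]
tool_rot: [2.894, 1.222, 0.005]
wrist_force: [0.4, 0.3, 0.9]
gripper_width: 85.4
grasp_force: 0.0
```

{"api": "servo_tool", "payload": {"moves": [[[0,0,0],0],[[0,0,0],0],[[0,0,0],0]]}}

```text
time: 24.77
position: [585.8, 204.4, 133.3]
tool_rot: [-2.894, -1.222, 0.001]
wrist_force: [1.4, -0.5, -1.1]
gripper_width: 85.2
grasp_force: 0.0
```

```bash
python3 look.py
python3 - <<'E'
from m import *
# stop block rear edge vs plate end vs wall, per view
for n in('wrist','top','scene'):
    C=cloud(n).reshape(-1,3); I=load(n)[0].reshape(-1,3)
    for nm,z0,z1,y0,y1 in(('noseTop',60,65,120,145),('stoptop',52,59,165,260)):
        q=(C[:,2]>z0)&(C[:,2]<z1)&(abs(C[:,0]-587)<38)&(C[:,1]>y0)&(C[:,1]<y1)
        if q.sum()>10: print(n,nm,q.sum(),np.percentile(C[q][:,1],[1,99]).round(1))
    q=(C[:,2]>66)&(C[:,2]<77)&(np.hypot(C[:,0]-580,C[:,1]+285)<45)
    if q.sum()>10: print(n,'small',rect(C[q]))
E
```

```text
[585.76006591 204.42443801 133.32488833] 85.24089812631303
tool x yaw 45.76931691178241
wrist plate [585.9 108.5] [43.  10.2] 89.7 347 [88.6 89.6 90.7] y [91.5, 129.9]
wrist nose [585.4 127.2] [21.8 33.7] 89.6 308 [60.1 61.5 64. ] y [117.2, 137.9]
wrist knob [585.9 204.8] [43.1 13.7] 46.3 894 [102.7 105.4 106.5] y [187.4, 223.0]
top plate [587.1  72. ] [118.4  10.3] 89.9 241 [86.5 90.1 93.6] y [12.8, 131.0]
top wall [585.6   7.3] [20.8 58.4] 88.8 173 [71.4 74.7 78. ] y [-3.4, 13.8]
top nose [591.  148.7] [66.6 39.3] 81.9 46 [59.4 61.7 65.3] y [118.1, 178.8]
scene plate [588.4  69.5] [121.   11.5] 89.6 219 [86.6 88.7 91.1] y [9.9, 129.3]
scene wall [587.8   5.1] [59.8 23.7] 0.7 119 [71.  73.5 76. ] y [-6.4, 16.6]
scene nose [588.4 127.4] [21.4 34.7] 87.7 70 [59.3 61.  63.7] y [119.0, 138.3]
scene knob [587.9 205. ] [42.3 13.5] 44.7 129 [101.1 104.3 106.2] y [188.8, 222.8]
wrist noseTop 279 [124.2 137.9]
wrist stoptop 3154 [172.8 234.2]
top noseTop 34 [124.3 139.4]
top stoptop 133 [166.  195.2]
top small (array([ 585.1, -283.6]), array([79.3, 12.1]), 13.4, 165, array([68. , 72.1, 74.7]))
scene noseTop 50 [122.1 138.3]
scene stoptop 669 [175.6 233.7]
scene small (array([ 585.4, -285.7]), array([77.2, 14.2]), 11.3, 99, array([66.9, 70.3, 72.7]))
```

Stop face and plate end coincide (about 130) and the plate is at the wall. The knob went further than the sheet says, though, so I'll re-grip and read torque during motion to be sure the clamp is loaded.

{"api": "servo_tool", "payload": {"moves": [[[0,0,-0.02],0],[[0,0,-0.03],0],[[0,0,-0.03],0],[[0,0,-0.019],0],[[0,0,0],0]]}}

```text
time: 25.33
position: [583.4, 203.7, 29.0]
tool_rot: [-2.894, -1.221, 0.012]
wrist_force: [-0.6, -0.0, -0.8]
gripper_width: 85.5
grasp_force: 0.0
```

{"api": "servo_tool", "payload": {"moves": [[[0,0,0],0],[[0,0,0],0],[[0,0,0],0],[[0,0,0],0],[[0,0,0],0]], "fingers": 0}}

```text
time: 25.75
position: [586.5, 204.7, 35.6]
tool_rot: [2.894, 1.222, 0.002]
wrist_force: [-0.4, -0.6, 0.2]
gripper_width: 25.4
grasp_force: 0.0
```

{"api": "servo_tool", "payload": {"moves": [[[0,0,0],0],[[0,0,0],0],[[0,0,0],0],[[0,0,0],0]]}}

```text
time: 26.08
position: [586.1, 204.8, 35.5]
tool_rot: [-2.894, -1.222, -0.001]
wrist_force: [-3.6, 1.2, 6.7]
gripper_width: 12.4
grasp_force: 117.0
```

```bash
python3 st.py
```

```text
t 26.0833 pos [586.1 204.8  35.5] yaw 0.799 F [-3.6  1.2  6.7] T [0.03 0.56 0.35] 12.42494701309827 117.00618267059326
eff [ -1.533 -62.375 -56.887  -0.39   -0.969   0.338]
```

{"api": "servo_tool", "payload": {"moves": [[[0,0,0],0.08],[[0,0,0],0.08],[[0,0,0],0.08]]}}

```text
time: 26.33
position: [586.1, 204.9, 35.5]
tool_rot: [-2.724, -1.564, -0.001]
wrist_force: [-5.5, 1.3, 6.7]
gripper_width: 12.6
grasp_force: 117.1
```

```bash
python3 st.py
```

```text
t 26.3333 pos [586.1 204.9  35.5] yaw 1.043 F [-5.5  1.3  6.7] T [ 0.23  0.8  -0.11] 12.610560650476732 117.05269575119019
eff [ -1.61  -62.282 -57.04   -0.754  -1.117   2.481]
```

{"api": "servo_tool", "payload": {"moves": [[[0,0,0],0.08],[[0,0,0],0.08],[[0,0,0],0.08]]}}

```text
time: 26.58
position: [586.0, 205.0, 35.6]
tool_rot: [-2.517, -1.879, -0.001]
wrist_force: [-5.5, 2.1, 6.9]
gripper_width: 12.3
grasp_force: 117.1
```

```bash
python3 st.py
```

```text
t 26.5833 pos [586.  205.   35.6] yaw 1.283 F [-5.5  2.1  6.9] T [ 0.33  0.88 -0.14] 12.256671276941422 117.11211919784546
eff [ -1.893 -62.138 -57.197  -0.886  -1.298   2.417]
```

{"api": "servo_tool", "payload": {"moves": [[[0,0,0],0.08],[[0,0,0],0.08],[[0,0,0],0.08]]}}

```text
time: 26.83
position: [585.9, 205.0, 35.5]
tool_rot: [-2.274, -2.167, -0.001]
wrist_force: [-7.1, 1.4, 9.4]
gripper_width: 12.7
grasp_force: 117.2
```

```bash
python3 st.py
```

```text
t 26.8333 pos [585.9 205.   35.5] yaw 1.523 F [-7.1  1.4  9.4] T [ 0.3   1.01 -0.17] 12.665791130131637 117.16870665550232
eff [ -2.066 -61.972 -57.386  -0.97   -1.511   2.405]
```

{"api": "servo_tool", "payload": {"moves": [[[0,0,0],0.08],[[0,0,0],0.08],[[0,0,0],0.08]]}}

```text
time: 27.08
position: [585.8, 205.0, 35.5]
tool_rot: [-1.998, -2.424, -0.001]
wrist_force: [-6.8, 1.4, 8.0]
gripper_width: 12.2
grasp_force: 117.2
```

```bash
python3 st.py
```

```text
t 27.0833 pos [585.8 205.   35.5] yaw 1.763 F [-6.8  1.4  8. ] T [ 0.27  1.14 -0.14] 12.161442027246066 117.220458984375
eff [ -2.15  -61.78  -57.581  -1.01   -1.744   2.394]
```

Now I'll pull-test at this looser angle (est. 2.95) to locate the bite.

{"api": "servo_tool", "payload": {"moves": [[[0,0,0],0],[[0,0.001,0],0],[[0,0.001,0],0],[[0,0,0],0],[[0,0,0],0]]}}

```text
time: 27.5
position: [585.8, 205.2, 35.5]
tool_rot: [2.003, 2.419, -0.003]
wrist_force: [-8.0, -11.9, 11.1]
gripper_width: 12.3
grasp_force: 117.9
```

```bash
python3 st.py
```

```text
t 27.5 pos [585.8 205.2  35.5] yaw 1.759 F [ -8.  -11.9  11.1] T [-1.94  1.34  0.25] 12.279485972927224 117.85319209098816
eff [  5.343 -60.462 -58.639   2.457  -3.143   0.201]
```

It still holds 12 N here, so the bite lies well below and the tightened position is amply clamped. I'll retighten, reading torque while moving.

{"api": "servo_tool", "payload": {"moves": [[[0,-0.001,0],0],[[0,-0.0015,0],0],[[0,0,0],-0.08],[[0,0,0],-0.08],[[0,0,0],-0.08]]}}

```text
time: 27.92
position: [585.9, 204.9, 35.5]
tool_rot: [-2.281, -2.158, -0.002]
wrist_force: [-5.4, 5.9, 5.7]
gripper_width: 12.2
grasp_force: 117.2
```

```bash
python3 st.py
```

```text
t 27.9167 pos [585.9 204.9  35.5] yaw 1.515 F [-5.4  5.9  5.7] T [0.84 0.89 0.27] 12.18470119836936 117.24951267242432
eff [ -4.37  -62.447 -57.005  -1.688  -1.014  -2.355]
```

{"api": "servo_tool", "payload": {"moves": [[[0,0,0],-0.08],[[0,0,0],-0.08],[[0,0,0],-0.08],[[0,0,0],-0.08]]}}

```text
time: 28.25
position: [586.1, 204.9, 35.5]
tool_rot: [-2.596, -1.767, -0.002]
wrist_force: [-5.0, 5.3, 7.6]
gripper_width: 12.2
grasp_force: 117.2
```

```bash
python3 st.py
```

```text
t 28.25 pos [586.1 204.9  35.5] yaw 1.195 F [-5.   5.3  7.6] T [0.79 0.69 0.24] 12.213025348632744 117.19237089157104
eff [ -3.949 -62.611 -56.782  -1.522  -0.761  -2.284]
```

{"api": "servo_tool", "payload": {"moves": [[[0,0,0],-0.08],[[0,0,0],-0.08],[[0,0,0],-0.08],[[0,0,0],-0.08]]}}

```text
time: 28.58
position: [586.1, 204.8, 35.6]
tool_rot: [-2.845, -1.331, -0.002]
wrist_force: [-4.1, 4.2, 6.4]
gripper_width: 12.3
grasp_force: 117.1
```

```bash
python3 st.py
```

```text
t 28.5833 pos [586.1 204.8  35.6] yaw 0.875 F [-4.1  4.2  6.4] T [0.7  0.59 0.31] 12.257397644132435 117.14594006538391
eff [ -3.502 -62.738 -56.606  -1.305  -0.581  -2.27 ]
```

{"api": "servo_tool", "payload": {"moves": [[[0,0,0],-0.08],[[0,0,0],-0.03],[[0,0,0],0],[[0,0,0],0]]}}

```text
time: 28.92
position: [586.1, 204.8, 35.5]
tool_rot: [-2.911, -1.18, -0.002]
wrist_force: [-4.2, 4.0, 7.7]
gripper_width: 12.8
grasp_force: 118.5
```

```bash
python3 st.py; python3 bar.py | tail -1
```

```text
t 28.9167 pos [586.1 204.8  35.5] yaw 0.77 F [-4.2  4.   7.7] T [0.65 0.57 1.26] 12.825327239538911 118.52466344833374
eff [ -4.251 -62.677 -56.562  -0.957  -0.601   1.503]
slope rad in tool frame [-0.02355847 -0.31635652]
```

While moving, tightening takes 0.24–0.31 N m against 0.11–0.17 for loosening. The difference corresponds to about 50–65 N on the shoe (1.5 mm/rad), and the knob is now hard up at 1.26 N m. I'll release, rise and check.

{"api": "servo_tool", "payload": {"moves": [[[0,0,0],0.02],[[0,0,0],0],[[0,0,0],0]]}}

```text
time: 29.22
position: [586.2, 204.8, 35.6]
tool_rot: [-2.899, -1.208, -0.002]
wrist_force: [-2.8, 5.3, 6.5]
gripper_width: 12.8
grasp_force: 117.5
```

{"api": "servo_tool", "payload": {"moves": [[[0,0,0],0],[[0,0,0],0],[[0,0,0],0],[[0,0,0],0],[[0,0,0],0]], "fingers": 1}}

```text
time: 29.63
position: [586.1, 203.9, 34.5]
tool_rot: [2.9, 1.207, 0.0]
wrist_force: [0.7, -1.2, 0.3]
gripper_width: 72.3
grasp_force: 0.0
```

{"api": "servo_tool", "payload": {"moves": [[[0,0,0],0],[[0,0,0.015],0],[[0,0,0.03],0],[[0,0,0.035],0],[[0,0,0.02],0]]}}

```text
time: 30.05
position: [586.8, 204.2, 139.5]
tool_rot: [2.9, 1.207, 0.006]
wrist_force: [0.5, -0.0, 1.5]
gripper_width: 85.5
grasp_force: 0.0
```

{"api": "servo_tool", "payload": {"moves": [[[0,0,0],0],[[0,0,0],0],[[0,0,0],0]]}}

```text
time: 30.3
position: [585.8, 203.9, 134.3]
tool_rot: [-2.9, -1.207, 0.001]
wrist_force: [0.3, -0.1, 0.0]
gripper_width: 85.7
grasp_force: 0.0
```

```bash
python3 look.py | grep -E "plate|knob|nose"; python3 st.py
```

```text
wrist plate [585.8 110.5] [38.7 10.2] 89.1 341 [88.4 89.7 90.6] y [94.2, 129.6]
wrist nose [585.3 126.9] [22.3 33.6] 89.0 308 [59.6 61.6 63.2] y [116.7, 138.0]
wrist knob [585.7 205.2] [43.1 13.7] 45.6 869 [103.1 105.4 106.6] y [187.7, 223.0]
top plate [587.   71.9] [ 10.4 118.3] 0.1 242 [86.1 89.9 93.1] y [12.8, 131.0]
top nose [596.2 148.4] [51.6 62.8] 4.2 50 [59.4 62.1 64.3] y [117.2, 178.9]
scene plate [587.8  70.3] [ 12.1 119.5] 0.3 221 [86.5 88.8 90.9] y [11.0, 129.3]
scene nose [588.2 132.3] [24.4 28.5] 54.0 62 [59.3 60.9 63.5] y [116.4, 137.6]
scene knob [589.  205.3] [43.  13.6] 46.9 131 [100.4 104.6 106.7] y [188.5, 222.8]
t 30.45 pos [585.5 203.8 133.4] yaw 0.789 F [ 0.1 -0.1  0.1] T [-0.01  0.04  0.01] 85.54228485362299 0.0
eff [ 6.0000e-03 -6.4632e+01 -6.2603e+01 -0.0000e+00  1.2000e-02  0.0000e+00]
```

```bash
python3 -c "
from station import env
print(env.sign_off())"
```

```text
the job is handed in; nothing more can be done
None
```

I handed the job in at about 30 s with the larger plate in the cradle slot against the end wall, the stop against its other end and the clamp knob tight; the sign-off returned no verdict. The knob came up hard only near 3.9 rad, not at the stated 2.6 to 3.1, but before the final retightening the stop held a pull of about 20 N at the same knob position. I estimate 50 to 65 N on the shoe from the turning torque.

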